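Quarter turn with the balance dish

ROBOT

A 6-joint arm with a two-finger parallel gripper is mounted at the origin on the work surface. World frame = base frame: x ahead of the robot, y to its left, z up, the work surface at z = 0. Lengths are in m, angles in rad, forces in N, time in s.
With the tool pointing down it reaches from about 0.25 to 0.85 m from the base axis. Payload 12.5 kg.
Tool frame: the origin (TCP) lies at the very end of the fingers, on their centre line; the grasp point (between the pads) lies 19 mm behind it; z points along the fingers, y is the line along which they close (so a half turn about z gives the same grasp; the last joint's range is limited). The gripper opens to 93 mm and grips with 3 to 60 N. Pads are 15 mm wide; open, the fingers measure 128 mm over their backs; the gripper's body (75 mm by 188 mm) begins 65 mm behind the grasp point.
Start: joints at [-1.344, 0.351, 1.652, -0, 1.139, -0.085], TCP at [0.169, -0.523, 0.219] pointing down, gripper open.
Joint ranges: [-2.75, 2.75], [-0.79, 2.1], [0.01, 2.65], [-1.57, 4.71], [0.07, 3.14], [-2.87, 2.87]. Speed limits (rad/s): [2.22, 2.22, 2.79, 3.14, 3.14, 3.14].

INTERFACE

Orientations are given as a rotation vector (axis times angle).
In Python, from station import env, viewer, order gives the robot as it stands.
- The arm moves only by the tool apply_moves, never from a script. Its argument "series" is a list of rows, each an object with "gripper": the closure, from 0 (fully open) to 1 (shut); "travel": the shift along the world's x, y, z in units of 120 mm (1.0 is 120 mm), a list of three; "roll": the turn about the world's z in units of 360 degrees (1.0 is 360 degrees). In form: [{"gripper": gripper, "travel": [dx, dy, dz], "roll": roll}, ...]. A call has exactly 5 rows; each row is the pose to reach, as a shift and turn from the pose commanded when the call began, turning the shorter way round; what a row does not reach only later rows make up. A row lasts 1/12 s, in which the tool goes at most 41.7 mm and 7.16 degrees, less where a joint would pass 70% of its speed; a pose out of reach is approached as far as the arm can. A call with a number of a shift or a turn outside -1 to 1 is refused whole. A call with a gripper value outside its range is refused whole. The fingers move at their own pace and stop on an object; the grip force is fixed at half the most. Time passes only in rows, so rows that repeat a pose let the fingers close, or fill a call up. It gives the time, the measured TCP pose, the force, the opening and the grip force at its end, in the units of the state.
- env.sense(): the state, without advancing time (a new reading comes with each control period).
- viewer.grab_frame(name): name is "scene" or "top"; returns a dict with "frame" (384x512x3 uint8, red, green, blue), "z_map" (384x512 float32, m along the optical axis (not along the pixel's ray), 0 where there is no reading), "fx", "fy", "cx", "cy" (pixels), "k1" (the pictures are not rectified: a ray, as slopes to the right and down, at radius r is drawn at 1 + k1 r^2 times it, then the intrinsics apply), "xyz" and "attitude" of the camera in the world. Camera axes: x right, y down, z forward; pixel columns grow to the right and rows downward; lengths in m; the calibration is good to about 2 mm. A picture is of the moment at which its call begins.
- order.close_job(): hands the job in; it is judged then, once.
The state is a dict: "t": time; "joint_positions": joint angles; "dq": joint speeds; "effort": joint torques, N m; "tcp_pos": TCP position; "tool_rot": TCP orientation; "force": force on the tool from outside, world axes, zero at the start; "moment": the same for the moment, N m; "finger_gap": opening from 0.0 (shut) to 1.0 (fully open); "grasp_force": force on a finger pad.
Only numpy, scipy, OpenCV 4.12 (cv2) and the standard library are available. Lean on these libraries where they do the work, as an engineer would, in place of code of your own. Each camera call takes 0.05 s, during which the arm holds its last target. There are 200 camera calls.

TASK

Take the red ball off the yellow cylinder and set it on the small raised seat in the middle of the teal dish, and let go of it. Then take the dish by its upright wooden handle, lift it straight up at least 5 cm clear of its stand without turning it, and only then turn it a quarter turn, staying over the stand, until its yellow spout points straight at the keyhole of the wooden box, with the dish level and the ball on its seat the whole time and the other toys left alone. The job finishes with you still holding the dish there in the air, level and still, 5 to 10 cm above the stand.

Things in the scene. Friction and masses are not known exactly. Their poses are not given: they have to be found in the camera images.
- ball_center (a point): centre of the loose red wooden ball, 40 mm in diameter, 30 g. It starts at rest in the hollow top of the yellow cylinder, its centre 68 mm above the bench.
- cylinder: chunky yellow cylinder standing loose on the bench, 36 mm in diameter, 52 mm high, about 150 g, with a hollow top that carries the ball; origin at the centre of its underside. It may stay where it is.
- seat (a point): centre of the top of the yellow ring seat in the middle of the teal dish (ring 23 mm outside, hole 15 mm, 20 mm above the dish's floor). A ball at rest on it has its centre 18.5 mm above this point. The dish's rim is 10 mm below this point, its flat underside 32 mm below. Axes are the dish's: x towards the spout, z up.
- dish_grip (a point): grip point on the dish's upright handle, a smooth rubberwood block 24 mm thick along the dish's y axis, 34 mm along its x axis, opposite the spout: on its vertical midline, 16 mm below its flat top, 42 mm above the rim, 69 mm from the seat's axis along the dish's -x, 32 mm above the seat point. Axes as for the seat. Dish and ball balance 25 to 55 mm from here towards the ball: grip firmly (40 N).
- stand_top (a point): centre of the flat top of the fixed wooden stand, 100 mm in diameter, 52 mm above the bench; the dish starts on it, roughly centred. Axes: x points level to the keyhole box, z up. Stand and box share a fixed 12 mm thick plywood board, 160 mm wide.
- keyhole (a point): the black keyhole in the face, turned to the stand, of the fixed rubberwood box, 260 mm from the stand's axis along the stand's x and 100 mm above the bench. The box is 120 mm deep, 140 mm wide, its top edge 137 mm above the bench; the flap on top, hinged at the far edge, may stand ajar, its edge up to 230 mm above the bench.
- dish: the loose teal dish, about 0.22 kg, rim 160 mm in diameter; origin at the centre of its underside, axes as for the seat. Its yellow spout reaches 106 mm from the centre along +x. At the start it stands on the stand, its spout about a quarter turn clockwise (seen from above) from the direction of the keyhole.
- ball: the red ball itself (its axes turn as it rolls).
- gear: bystander, lime green plastic gear lying flat, 88 mm across, 22 mm high; origin at the centre of its underside
- engine: bystander, black toy fire engine 125 mm long (along its x), 58 mm wide, 65 mm high; origin under its centre
- teether: bystander, pink silicone teether ring lying flat, 72 mm across, 13 mm high; origin at the centre of its underside
Mind the look-alikes: they are no part of the job. Of the things shaped like the ball, the red one is meant. Several things have the shape of the dish; the one meant has the colours described above.

How it is judged:
By the outcome, as a careful person would: the job done as asked, in the order asked, and still so for the second after the job is handed in, while the arm keeps its last pose, push and grip.
It also fails if it takes over 64 s, if anything falls off the work surface, if the arm or the gripper's body presses on something with over 40 N, if the wrist force passes 120 N, or if a joint passes its speed limit or range.

## Working session

There is one attempt and no reset: what is moved stays moved. The work goes in short steps, Python scripts to look and compute and a tool call to move; the robot and the scene stay as the last step left them, time stands still between calls to the robot, and variables do not carry over. Pictures are saved under pics/ and viewed, at most 10 in all, crops included, and the job is handed in when it is done.

Besides the shell and the picture viewer there is one more tool, called after "Call:" by a JSON object that holds its "method" and its "body", one argument or row to a line. apply_moves: Moves the arm, as the interface text tells. Shifts and turns lie within -1 to 1; 1 stands for 120 mm of shift or 360 degrees of turn. Its arguments: {"type":"object","properties":{"series":{"type":"array","items":{"type":"object","properties":{"gripper":{"type":"number"},"travel":{"type":"array","items":{"type":"number"}},"roll":{"type":"number"}}}}},"required":["series"]}

```bash
mkdir -p pics; cat > h.py <<'E'
import numpy as np, cv2
from scipy.spatial.transform import Rotation as R
from station import env, viewer, order
def grab(n):
    f=viewer.grab_frame(n); a=np.array(f["attitude"],float)
    f["R"]=R.from_rotvec(a).as_matrix() if a.size==3 else (a if a.shape==(3,3) else R.from_quat(a).as_matrix())
    f["C"]=np.array(f["xyz"],float); return f
def slopes(f,uv):
    d=(np.atleast_2d(uv).astype(float)-[f["cx"],f["cy"]])/[f["fx"],f["fy"]]; s=d.copy()
    for _ in range(20): s=d/(1+f["k1"]*(s**2).sum(1,keepdims=True))
    return s
def rays(f,uv):
    s=slopes(f,uv); return np.c_[s,np.ones(len(s))]@f["R"].T
def plane(f,uv,z):
    d=rays(f,uv); return f["C"]+d*((z-f["C"][2])/d[:,2])[:,None]
def depthpts(f,uv):
    uv=np.atleast_2d(uv).astype(int); z=f["z_map"][uv[:,1],uv[:,0]]; return f["C"]+rays(f,uv)*z[:,None]
def save(f,n): cv2.imwrite(f"pics/{n}.png",cv2.cvtColor(f["frame"],cv2.COLOR_RGB2BGR))
def mask(f,lo,hi):
    return cv2.inRange(cv2.cvtColor(f["frame"],cv2.COLOR_RGB2HSV),np.array(lo),np.array(hi))
E
python3 - <<'E'
from h import *
print(env.sense())
fs=[grab(n) for n in("scene","top")]
for f,n in zip(fs,("scene","top")):
    save(f,n+"0"); print(n,f["C"],f["attitude"],f["fx"],f["k1"])
E
```

```text
{'t': 0.0, 'joint_positions': array([-1.34362605e+00,  3.51214178e-01,  1.65241724e+00, -3.59187070e-05,
        1.13915762e+00, -8.45961505e-02]), 'dq': array([ 4.58531336e-04, -4.74727549e-05, -4.63038913e-04,  5.90622753e-04,
       -9.33534912e-06,  1.18550552e-03]), 'effort': array([ 2.99421254e-04, -4.97320175e+01, -2.85254431e+01,  6.99384673e-02,
        2.56797537e-02, -1.11305965e-04]), 'tcp_pos': array([ 0.16864404, -0.52313067,  0.21811613]), 'tool_rot': array([-3.10231995e+00, -4.87579058e-01,  1.84885891e-04]), 'force': array([ 0.27573885, -0.02512489, -0.52091705]), 'moment': array([ 0.00070446, -0.00210513, -0.01141091]), 'grasp_force': 0.0, 'finger_gap': 0.9969776055389392}
scene [ 0.85624605 -0.35590261  0.79442676] [-2.45396061 -0.9457037   0.26869048] 347.52132325215257 0.004791084446074873
top [ 0.35141962 -0.04640638  1.30456992] [-2.13741472  2.11848964 -0.21234694] 420.9238628656945 -0.12392405985080607
```

View pics/scene0.png

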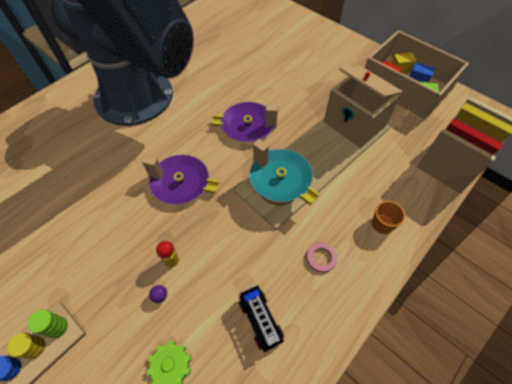

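View pics/top0.png

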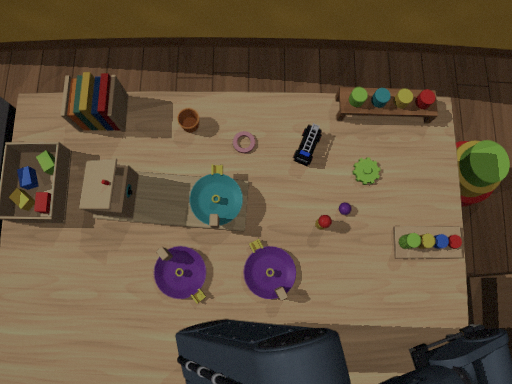

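The scene view shows the ball at (166,248) on its cylinder, the teal dish's seat at (281,173), its handle at (260,156) and the keyhole at (348,115). In the top view the ball is at (325,221), the seat at (216,199), the handle at (213,221), the spout at (218,170) and the keyhole at (129,190).

```bash
cat > m.py <<'E'
from h import *
def blob(f,lo,hi,c,r):
    m=mask(f,lo,hi); k=np.zeros_like(m); cv2.circle(k,c,r,255,-1); m&=k
    n,l,s,ce=cv2.connectedComponentsWithStats(m)
    if n<2: return None
    i=1+np.argmax(s[1:,4]); return ce[i],s[i],(l==i)
def tri(fa,ua,fb,ub):
    a=rays(fa,ua)[0]; b=rays(fb,ub)[0]
    t=np.linalg.lstsq(np.c_[a,-b],fb["C"]-fa["C"],rcond=None)[0]
    p=fa["C"]+a*t[0]; q=fb["C"]+b*t[1]; return (p+q)/2,np.linalg.norm(p-q)
E
python3 - <<'E'
from m import *
S,T=grab("scene"),grab("top")
np.set_printoptions(precision=4,suppress=True)
red=((0,150,60),(6,255,255)); yel=((20,110,60),(34,255,255)); teal=((84,120,40),(100,255,255))
def red_(f,c,r):
    b=blob(f,*red,c,r); (x,y),rr=cv2.minEnclosingCircle(np.argwhere(b[2])[:,::-1].astype(np.float32)); print("red",b[0],(x,y),rr,b[1]); return b[0]
print("ball",tri(S,red_(S,(166,248),14),T,red_(T,(325,221),12)))
for n,cs,ct,r in(("seat",(281,173),(216,199),9),("spout",(310,196),(218,170),13)):
    a,b=blob(S,*yel,cs,r),blob(T,*yel,ct,r); print(n,a[0],a[1],b[0],b[1],tri(S,a[0],T,b[0]))
for f,c in((S,(281,175)),(T,(216,199))):
    b=blob(f,*teal,c,45); cn=max(cv2.findContours(b[2].astype(np.uint8),0,1)[0],key=cv2.contourArea)
    h=cv2.convexHull(cn)[:,0].astype(float); p=plane(f,h,0.074)  # rim at 52+22
    A=np.c_[2*p[:,:2],np.ones(len(p))]; 
    x=np.linalg.lstsq(A,(p[:,:2]**2).sum(1),rcond=None)[0]
    print("rim",x[:2],np.sqrt(x[2]+x[0]**2+x[1]**2), "depth z rim/handle")
# handle via depth: points above 0.1 near dish
for n,f in(("S",S),("T",T)):
    v,u=np.mgrid[0:384,0:512]; P=depthpts(f,np.c_[u.ravel(),v.ravel()])
    ok=(f["z_map"].ravel()>0)
    c=np.array([0.45,0.08]); 
    d=blob(f,*teal,(281,175) if n=="S" else (216,199),45)[0]
    c=plane(f,d,0.074)[0,:2]
    w=ok&(np.hypot(*(P[:,:2]-c).T)<0.1)&(P[:,2]>0.105)
    Q=P[w]; print(n,"handle",w.sum(),Q.mean(0) if w.sum() else 0,Q[:,2].max() if w.sum() else 0)
    if w.sum():
        top=Q[Q[:,2]>Q[:,2].max()-.01]; print(top.mean(0),top.min(0),top.max(0),len(top), cv2.minAreaRect((top[:,:2]*1000).astype(np.float32)))
    print("seat depth",[depthpts(f,k) for k in ([(281,173)] if n=="S" else [(216,199)])])
for f,c,r in((S,(348,115),12),(T,(129,190),8)):
    b=blob(f,(0,0,0),(180,255,45),c,r); print("keyhole",b and (b[0],b[1]))
    if b: print(plane(f,b[0],.1),depthpts(f,b[0]))
for n,f,c in(("S",S,(281,173)),("T",T,(216,199))):
    x,y=c; s=60; cr=f["frame"][y-s:y+s,x-s:x+s]; cv2.imwrite(f"pics/crop{n}.png",cv2.resize(cr[:,:,::-1],(480,480),interpolation=2))
cv2.imwrite("pics/both.png",cv2.resize(np.hstack([cv2.imread("pics/cropS.png"),cv2.imread("pics/cropT.png")]),(800,400)))
E
```

```text
red [164.5882 248.652 ] (164.8874969482422, 249.1875) 8.402348518371582 [157 241  17  17 204]
red [324.8279 220.9016] (324.7173767089844, 220.8478240966797) 6.387482643127441 [319 215  13  13 122]
ball (array([ 0.5082, -0.2792,  0.0716]), np.float64(0.000842009719834842))
seat [280.9  172.02] [277 168   9   9  50] [215.3548 198.4194] [212 195   8   8  31] (array([0.5711, 0.0455, 0.0811]), np.float64(0.0006314597474688858))
spout [309.9082 195.5714] [301 187  18  17 196] [216.4381 168.7333] [211 164  12  11 105] (array([0.6637, 0.045 , 0.0718]), np.float64(0.0003826731029805802))
rim [0.5715 0.045 ] 0.07672188866864256 depth z rim/handle
rim [0.5712 0.0447] 0.07682215931893646 depth z rim/handle
S handle 211 [0.5068 0.0415 0.1254] 0.13549849151474858
[0.505  0.0437 0.1318] [0.4863 0.0329 0.1262] [0.5209 0.0567 0.1355] 129 ((503.7663879394531, 44.997154235839844), (34.63840866088867, 23.835796356201172), 1.1071841716766357)
seat depth [array([[0.5727, 0.0446, 0.0795]])]
T handle 116 [0.5006 0.0466 0.1292] 0.1365103121537048
[0.5018 0.047  0.1306] [0.4861 0.0354 0.1265] [0.5176 0.0585 0.1365] 104 ((501.7432556152344, 46.91619110107422), (31.622270584106445, 22.85843276977539), 1.4363046884536743)
seat depth [array([[0.5707, 0.044 , 0.0722]])]
keyhole (array([346.75, 114.25]), array([343, 109,  10,  13,  84], dtype=int32))
[[0.5892 0.2972 0.1   ]] [[0.5868 0.2976 0.0989]]
keyhole (array([129.1724, 190.6379]), array([126, 184,   7,  14,  58], dtype=int32))
[[0.5881 0.2984 0.1   ]] [[0.589  0.2976 0.105 ]]
```

View pics/both.png

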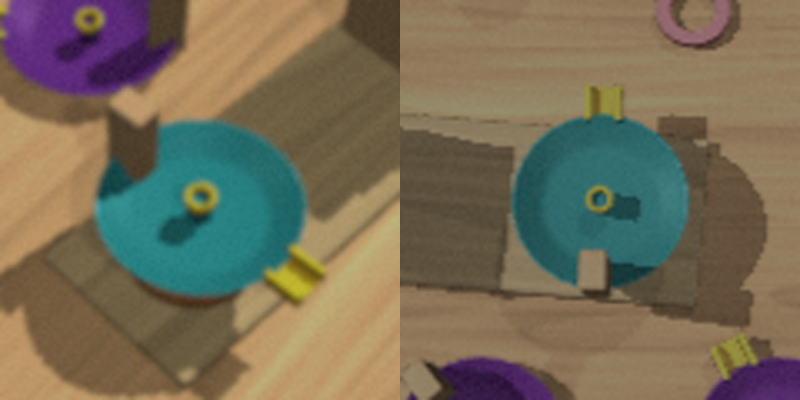

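The crops show the ring seat centred in the teal dish, the handle towards -x and the spout towards +x. The sizes and heights check out: seat (0.571, 0.045), handle (0.503, 0.045), keyhole (0.588, 0.298), so the turn needed is about 86°. Next I move over the ball, with the closing line turned away from the purple ball.

Call:
{"method": "apply_moves", "body": {
  "series": [
    {"gripper":0,"travel":[0.15,0.1,0],"roll":-0.015},
    {"gripper":0,"travel":[0.4,0.3,0],"roll":-0.03},
    {"gripper":0,"travel":[0.65,0.5,0],"roll":-0.045},
    {"gripper":0,"travel":[0.85,0.65,0],"roll":-0.06},
    {"gripper":0,"travel":[0.95,0.7,0],"roll":-0.07}
  ]
}}

```text
t: 0.62
tcp_pos: [0.2848, -0.4371, 0.2186]
tool_rot: [-3.134, 0.206, -0.0]
force: [-0.3, -0.3, -0.0]
finger_gap: 0.997
grasp_force: 0.0
```

Call:
{"method": "apply_moves", "body": {
  "series": [
    {"gripper":0,"travel":[0.2,0.15,0],"roll":-0.012},
    {"gripper":0,"travel":[0.45,0.35,0],"roll":-0.025},
    {"gripper":0,"travel":[0.7,0.5,0],"roll":-0.04},
    {"gripper":0,"travel":[0.9,0.65,0],"roll":-0.055},
    {"gripper":0,"travel":[1.0,0.7,0],"roll":-0.063}
  ]
}}

```text
t: 1.03
tcp_pos: [0.4049, -0.3532, 0.2186]
tool_rot: [-3.033, 0.818, -0.0]
force: [0.5, 0.3, -1.1]
finger_gap: 1.003
grasp_force: 0.0
```

```bash
python3 - <<'E'
from m import *
S,T=grab("scene"),grab("top")
for f,c in((S,(165,249)),(T,(325,221))):
    b=blob(f,(0,150,60),(6,255,255),c,14)
    if b:
        (x,y),rr=cv2.minEnclosingCircle(np.argwhere(b[2])[:,::-1].astype(np.float32)); print(b[1],rr,plane(f,[(x,y)],.068),plane(f,b[0],.068))
    b=blob(f,(120,60,30),(150,255,255),(158,294) if f is S else (345,209),14); print("purple",b and plane(f,b[0],.015))
s=env.sense(); M=R.from_rotvec(s["tool_rot"]).as_matrix(); print(s["t"],s["tcp_pos"],M[:,1],np.degrees(np.arctan2(M[1,0],M[0,0])),s["joint_positions"])
E
```

```text
[157 241  17  16 204] 8.537006378173828 [[ 0.50821754 -0.27849966  0.068     ]] [[ 0.50660896 -0.27813736  0.068     ]]
purple [[ 0.55206368 -0.35264089  0.015     ]]
[319 215  13  13 126] 6.387482643127441 [[ 0.50861316 -0.27995096  0.068     ]] [[ 0.50865945 -0.28039563  0.068     ]]
purple [[ 0.55549497 -0.35358588  0.015     ]]
1.1333 [ 0.40420896 -0.35422636  0.21845608] [-4.98889726e-01 -8.66665437e-01 -2.48993284e-04] -29.926571432748624 [-8.06325099e-01  3.28284556e-01  1.68426542e+00  2.29082259e-04
  1.12922177e+00  1.28669053e+00]
```

Call:
{"method": "apply_moves", "body": {
  "series": [
    {"gripper":0,"travel":[0.2,0.14,0],"roll":0},
    {"gripper":0,"travel":[0.45,0.32,-0.05],"roll":0},
    {"gripper":0,"travel":[0.7,0.5,-0.15],"roll":0},
    {"gripper":0,"travel":[0.868,0.624,-0.25],"roll":0},
    {"gripper":0,"travel":[0.868,0.624,-0.4],"roll":0}
  ]
}}

```text
t: 1.55
tcp_pos: [0.5096, -0.2791, 0.1709]
tool_rot: [3.036, -0.807, 0.004]
force: [0.3, -0.5, 0.3]
finger_gap: 1.0
grasp_force: 0.0
```

Call:
{"method": "apply_moves", "body": {
  "series": [
    {"gripper":0,"travel":[0,0,-0.1],"roll":0},
    {"gripper":0,"travel":[0,0,-0.2],"roll":0},
    {"gripper":0,"travel":[0,0,-0.25],"roll":0},
    {"gripper":0,"travel":[0,0,-0.25],"roll":0},
    {"gripper":0,"travel":[0,0,-0.25],"roll":0}
  ]
}}

```text
t: 1.97
tcp_pos: [0.5065, -0.2813, 0.1409]
tool_rot: [3.034, -0.815, 0.0]
force: [-0.6, -0.4, 0.1]
finger_gap: 1.002
grasp_force: 0.0
```

```bash
python3 - <<'E'
from m import *
print(env.sense()["tcp_pos"],env.sense()["force"])
S=grab("scene"); b=blob(S,(0,150,60),(6,255,255),(165,249),14); print(b and b[1])
x,y=165,249; c=S["frame"][y-70:y+70,x-90:x+90]; cv2.imwrite("pics/pick.png",cv2.resize(c[:,:,::-1],(720,560),interpolation=2))
E
```

```text
[ 0.5065125  -0.28128489  0.14088974] [-0.63819503 -0.41568364  0.11469188]
[157 241  17  16 205]
```

View pics/pick.png

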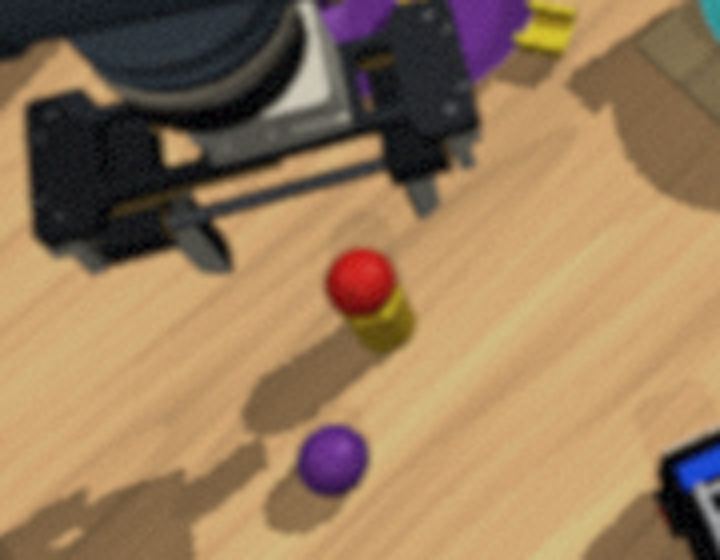

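The crop shows the open fingers above the red ball (360,282 in the crop), with the purple ball (333,460) clear of the fingers' path. I descend with a 2 mm correction.

Call:
{"method": "apply_moves", "body": {
  "series": [
    {"gripper":0,"travel":[0.016,0.016,-0.1],"roll":0},
    {"gripper":0,"travel":[0.016,0.016,-0.2],"roll":0},
    {"gripper":0,"travel":[0.016,0.016,-0.3],"roll":0},
    {"gripper":0,"travel":[0.016,0.016,-0.35],"roll":0},
    {"gripper":0,"travel":[0.016,0.016,-0.35],"roll":0}
  ]
}}

```text
t: 2.43
tcp_pos: [0.508, -0.2781, 0.0965]
tool_rot: [-3.033, 0.813, 0.005]
force: [0.0, -0.3, -0.1]
finger_gap: 1.003
grasp_force: 0.0
```

Call:
{"method": "apply_moves", "body": {
  "series": [
    {"gripper":0,"travel":[0,0,-0.1],"roll":0},
    {"gripper":0,"travel":[0,0,-0.2],"roll":0},
    {"gripper":0,"travel":[0,0,-0.3],"roll":0},
    {"gripper":0,"travel":[0,0,-0.375],"roll":0},
    {"gripper":0,"travel":[0,0,-0.375],"roll":0}
  ]
}}

```text
t: 2.85
tcp_pos: [0.5078, -0.278, 0.0512]
tool_rot: [-3.033, 0.813, 0.005]
force: [0.1, -0.0, -0.4]
finger_gap: 0.997
grasp_force: 0.0
```

Call:
{"method": "apply_moves", "body": {
  "series": [
    {"gripper":0,"travel":[0,0,0],"roll":0},
    {"gripper":0.2,"travel":[0,0,0],"roll":0},
    {"gripper":0.3,"travel":[0,0,0],"roll":0},
    {"gripper":0.4,"travel":[0,0,0],"roll":0},
    {"gripper":0.45,"travel":[0,0,0],"roll":0}
  ]
}}

```text
t: 3.27
tcp_pos: [0.509, -0.2788, 0.0541]
tool_rot: [3.034, -0.813, 0.001]
force: [0.1, -0.8, -0.2]
finger_gap: 0.763
grasp_force: 0.0
```

Call:
{"method": "apply_moves", "body": {
  "series": [
    {"gripper":0.5,"travel":[0,0,0],"roll":0},
    {"gripper":0.55,"travel":[0,0,0],"roll":0},
    {"gripper":0.6,"travel":[0,0,0],"roll":0},
    {"gripper":0.65,"travel":[0,0,0],"roll":0},
    {"gripper":0.7,"travel":[0,0,0],"roll":0}
  ]
}}

```text
t: 3.68
tcp_pos: [0.5088, -0.2787, 0.0537]
tool_rot: [3.034, -0.813, 0.0]
force: [0.3, -0.4, 0.7]
finger_gap: 0.419
grasp_force: 30.0
```

Call:
{"method": "apply_moves", "body": {
  "series": [
    {"gripper":0.8,"travel":[0,0,0],"roll":0},
    {"gripper":1,"travel":[0,0,0],"roll":0},
    {"gripper":1,"travel":[0,0,0],"roll":0},
    {"gripper":1,"travel":[0,0,0],"roll":0},
    {"gripper":1,"travel":[0,0,0],"roll":0}
  ]
}}

```text
t: 4.1
tcp_pos: [0.5088, -0.2787, 0.0536]
tool_rot: [3.034, -0.814, 0.0]
force: [-0.4, -1.1, 0.2]
finger_gap: 0.421
grasp_force: 30.0
```

Call:
{"method": "apply_moves", "body": {
  "series": [
    {"gripper":1,"travel":[0,0,0.05],"roll":0},
    {"gripper":1,"travel":[0,0,0.2],"roll":0},
    {"gripper":1,"travel":[0,0,0.45],"roll":0},
    {"gripper":1,"travel":[0,0,0.7],"roll":0},
    {"gripper":1,"travel":[0,0,0.9],"roll":0}
  ]
}}

```text
t: 4.52
tcp_pos: [0.5091, -0.2787, 0.1641]
tool_rot: [3.034, -0.813, 0.002]
force: [0.0, -0.1, -0.1]
finger_gap: 0.418
grasp_force: 30.0
```

Call:
{"method": "apply_moves", "body": {
  "series": [
    {"gripper":1,"travel":[0.05,0.1,0.15],"roll":0},
    {"gripper":1,"travel":[0.1,0.3,0.25],"roll":0},
    {"gripper":1,"travel":[0.15,0.5,0.3],"roll":0},
    {"gripper":1,"travel":[0.2,0.75,0.3],"roll":0},
    {"gripper":1,"travel":[0.2,1.0,0.3],"roll":0}
  ]
}}

```text
t: 4.93
tcp_pos: [0.5335, -0.1576, 0.1986]
tool_rot: [-3.034, 0.814, -0.003]
force: [1.1, 0.5, -0.2]
finger_gap: 0.417
grasp_force: 30.0
```

Call:
{"method": "apply_moves", "body": {
  "series": [
    {"gripper":1,"travel":[0.05,0.25,0],"roll":0},
    {"gripper":1,"travel":[0.1,0.5,0],"roll":0},
    {"gripper":1,"travel":[0.15,0.7,0],"roll":0},
    {"gripper":1,"travel":[0.2,0.85,0],"roll":0},
    {"gripper":1,"travel":[0.2,0.95,0],"roll":0}
  ]
}}

```text
t: 5.35
tcp_pos: [0.5573, -0.0428, 0.198]
tool_rot: [-3.035, 0.811, -0.001]
force: [0.2, -0.7, 0.3]
finger_gap: 0.421
grasp_force: 30.0
```

Call:
{"method": "apply_moves", "body": {
  "series": [
    {"gripper":1,"travel":[0.03,0.2,0],"roll":0},
    {"gripper":1,"travel":[0.06,0.4,0],"roll":0},
    {"gripper":1,"travel":[0.09,0.6,0],"roll":0},
    {"gripper":1,"travel":[0.12,0.7,0],"roll":0},
    {"gripper":1,"travel":[0.12,0.75,0],"roll":0}
  ]
}}

```text
t: 5.77
tcp_pos: [0.5715, 0.0464, 0.1978]
tool_rot: [-3.035, 0.812, -0.0]
force: [0.6, -0.1, -0.3]
finger_gap: 0.42
grasp_force: 30.0
```

```bash
python3 - <<'E'
from m import *
S,T=grab("scene"),grab("top"); s=env.sense(); print(s["t"],s["tcp_pos"],s["finger_gap"],s["grasp_force"],s["joint_positions"])
for f,c in((S,(281,160)),(T,(216,199))):
    b=blob(f,(0,150,60),(6,255,255),c,90); 
    if b: print(b[0],b[1],plane(f,b[0],s["tcp_pos"][2]+.0143))
b=blob(S,(20,110,60),(34,255,255),(172,258),16); print("cyl",b and b[1])
b=blob(S,(20,110,60),(34,255,255),(281,173),9); print("seat",b and (b[0],b[1],plane(S,b[0],.083)))
save(S,"carry")
E
```

```text
5.8667 [0.57111153 0.04540393 0.19764144] 0.42089750288944777 29.99998390674591 [-1.85999383e-03  4.14134013e-01  1.61339991e+00 -1.36025985e-04
  1.11418942e+00  2.09207280e+00]
[285.52238806 136.46268657] [279 128  16  18 201] [[0.57097856 0.05000642 0.21194144]]
cyl [158 245  21  23 325]
seat (array([280.90196078, 171.98039216]), array([277, 168,   9,   9,  51], dtype=int32), array([[0.57194694, 0.04476749, 0.083     ]]))
```

View pics/carry.png

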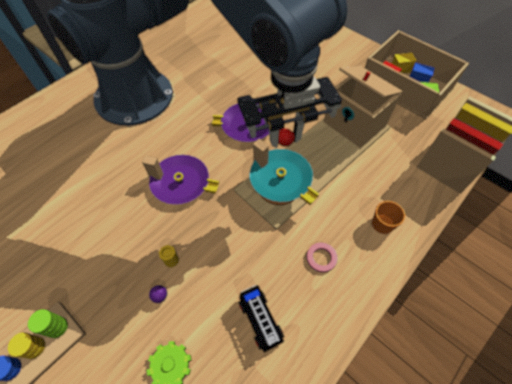

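The view shows the ball (285,137) hanging from the gripper over the teal dish, with the cylinder left standing at (169,255). I descend onto the seat next.

Call:
{"method": "apply_moves", "body": {
  "series": [
    {"gripper":1,"travel":[0,0,-0.15],"roll":0},
    {"gripper":1,"travel":[0,0,-0.4],"roll":0},
    {"gripper":1,"travel":[0,0,-0.65],"roll":0},
    {"gripper":1,"travel":[0,0,-0.8],"roll":0},
    {"gripper":1,"travel":[0,0,-0.84],"roll":0}
  ]
}}

```text
t: 6.28
tcp_pos: [0.5694, 0.0439, 0.0939]
tool_rot: [3.033, -0.815, -0.007]
force: [-0.0, 0.7, -0.3]
finger_gap: 0.415
grasp_force: 30.0
```

```bash
python3 - <<'E'
from m import *
S=grab("scene"); S=grab("scene"); s=env.sense(); print(s["tcp_pos"],s["force"])
b=blob(S,(0,150,60),(6,255,255),(282,168),25); print(b[0],b[1],plane(S,b[0],s["tcp_pos"][2]+.0143))
x,y=281,165; c=S["frame"][y-50:y+50,x-60:x+60]; cv2.imwrite("pics/place.png",cv2.resize(c[:,:,::-1],(720,600),interpolation=2))
E
```

```text
[0.57087352 0.04434569 0.09642693] [0.38576075 0.1063171  0.49179602]
[281.74637681 164.74637681] [275 158  15  14 138] [[0.5709422  0.04666379 0.11072693]]
```

View pics/place.png

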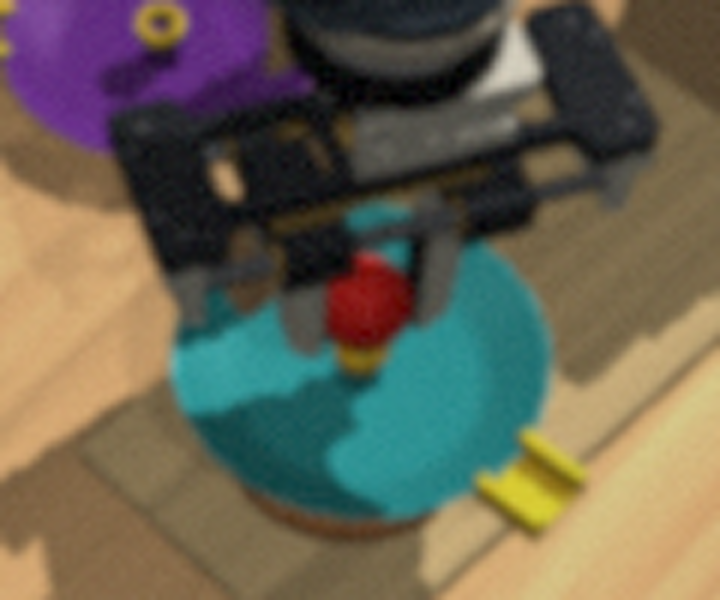

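The crop shows the ball (370,298) centred just above the ring seat (360,355). I lower it gently and watch the force.

Call:
{"method": "apply_moves", "body": {
  "series": [
    {"gripper":1,"travel":[0.003,0.004,-0.015],"roll":0},
    {"gripper":1,"travel":[0.003,0.004,-0.03],"roll":0},
    {"gripper":1,"travel":[0.003,0.004,-0.045],"roll":0},
    {"gripper":1,"travel":[0.003,0.004,-0.05],"roll":0},
    {"gripper":1,"travel":[0.003,0.004,-0.05],"roll":0}
  ]
}}

```text
t: 6.8
tcp_pos: [0.5717, 0.0458, 0.0911]
tool_rot: [-3.034, 0.813, -0.001]
force: [0.4, -0.6, -0.4]
finger_gap: 0.42
grasp_force: 30.0
```

Call:
{"method": "apply_moves", "body": {
  "series": [
    {"gripper":1,"travel":[0,0,-0.005],"roll":0},
    {"gripper":1,"travel":[0,0,-0.01],"roll":0},
    {"gripper":1,"travel":[0,0,-0.013],"roll":0},
    {"gripper":1,"travel":[0,0,-0.013],"roll":0},
    {"gripper":1,"travel":[0,0,-0.013],"roll":0}
  ]
}}

```text
t: 7.22
tcp_pos: [0.5716, 0.0459, 0.0893]
tool_rot: [3.034, -0.813, -0.0]
force: [0.0, 0.8, 0.0]
finger_gap: 0.419
grasp_force: 30.0
```

Call:
{"method": "apply_moves", "body": {
  "series": [
    {"gripper":1,"travel":[0,-0.004,-0.004],"roll":0},
    {"gripper":1,"travel":[0,-0.004,-0.006],"roll":0},
    {"gripper":1,"travel":[0,-0.004,-0.008],"roll":0},
    {"gripper":1,"travel":[0,-0.004,-0.008],"roll":0},
    {"gripper":1,"travel":[0,-0.004,-0.008],"roll":0}
  ]
}}

```text
t: 7.63
tcp_pos: [0.5716, 0.0453, 0.0883]
tool_rot: [-3.034, 0.814, 0.0]
force: [0.2, 0.8, 0.7]
finger_gap: 0.42
grasp_force: 30.0
```

Call:
{"method": "apply_moves", "body": {
  "series": [
    {"gripper":1,"travel":[0,0,-0.002],"roll":0},
    {"gripper":1,"travel":[0,0,-0.004],"roll":0},
    {"gripper":1,"travel":[0,0,-0.006],"roll":0},
    {"gripper":1,"travel":[0,0,-0.006],"roll":0},
    {"gripper":1,"travel":[0,0,-0.006],"roll":0}
  ]
}}

```text
t: 8.05
tcp_pos: [0.5717, 0.0453, 0.0878]
tool_rot: [-3.034, 0.813, -0.001]
force: [0.1, 0.4, 3.3]
finger_gap: 0.417
grasp_force: 30.0
```

Contact at about 3 N, so I release slowly.

Call:
{"method": "apply_moves", "body": {
  "series": [
    {"gripper":0.58,"travel":[0,0,0],"roll":0},
    {"gripper":0.57,"travel":[0,0,0],"roll":0},
    {"gripper":0.56,"travel":[0,0,0],"roll":0},
    {"gripper":0.54,"travel":[0,0,0],"roll":0},
    {"gripper":0.52,"travel":[0,0,0],"roll":0}
  ]
}}

```text
t: 8.47
tcp_pos: [0.5714, 0.0453, 0.0873]
tool_rot: [3.034, -0.813, -0.001]
force: [0.2, 1.0, -0.0]
finger_gap: 0.47
grasp_force: 0.0
```

Call:
{"method": "apply_moves", "body": {
  "series": [
    {"gripper":0.5,"travel":[0,0,0],"roll":0},
    {"gripper":0.45,"travel":[0,0,0],"roll":0},
    {"gripper":0.4,"travel":[0,0,0],"roll":0},
    {"gripper":0.35,"travel":[0,0,0],"roll":0},
    {"gripper":0.3,"travel":[0,0,0],"roll":0}
  ]
}}

```text
t: 8.88
tcp_pos: [0.5716, 0.0453, 0.0876]
tool_rot: [-3.034, 0.813, 0.0]
force: [-0.8, 0.0, 0.5]
finger_gap: 0.673
grasp_force: 0.0
```

Call:
{"method": "apply_moves", "body": {
  "series": [
    {"gripper":0.3,"travel":[0,0,0.05],"roll":0},
    {"gripper":0.3,"travel":[0,0,0.2],"roll":0},
    {"gripper":0.3,"travel":[0,0,0.4],"roll":0},
    {"gripper":0.3,"travel":[0,0,0.6],"roll":0},
    {"gripper":0.3,"travel":[0,0,0.75],"roll":0}
  ]
}}

```text
t: 9.3
tcp_pos: [0.572, 0.0454, 0.18]
tool_rot: [-3.034, 0.813, -0.003]
force: [0.2, -0.2, -0.2]
finger_gap: 0.7
grasp_force: 0.0
```

Call:
{"method": "apply_moves", "body": {
  "series": [
    {"gripper":0.3,"travel":[-0.1,0,0.1],"roll":0.017},
    {"gripper":0.3,"travel":[-0.25,0,0.1],"roll":0.035},
    {"gripper":0.3,"travel":[-0.4,0,0.1],"roll":0.05},
    {"gripper":0.3,"travel":[-0.5,0,0.1],"roll":0.067},
    {"gripper":0.3,"travel":[-0.565,0,0.1],"roll":0.083}
  ]
}}

```text
t: 9.72
tcp_pos: [0.5026, 0.0454, 0.1902]
tool_rot: [-3.142, -0.005, -0.0]
force: [-0.5, -0.4, 1.3]
finger_gap: 0.701
grasp_force: 0.0
```

```bash
python3 - <<'E'
from m import *
S,T=grab("scene"),grab("top"); s=env.sense(); M=R.from_rotvec(s["tool_rot"]).as_matrix(); print(s["t"],s["tcp_pos"],s["finger_gap"],np.degrees(np.arctan2(M[1,0],M[0,0])))
b=blob(S,(0,150,60),(6,255,255),(282,168),25); print(b and (b[0],b[1],plane(S,b[0],.1025),depthpts(S,b[0])))
b=blob(S,(20,110,60),(34,255,255),(310,196),13); print("spout",b and (b[0],plane(S,b[0],.0718)))
x,y=281,165; c=S["frame"][y-50:y+50,x-60:x+60]; cv2.imwrite("pics/placed.png",cv2.resize(c[:,:,::-1],(720,600),interpolation=2))
E
```

```text
9.8167 [0.5030728  0.04539926 0.19019963] 0.7020259311539375 -0.02783107342700367
(array([281.49032258, 166.36774194]), array([275, 160,  14,  15, 155], dtype=int32), array([[0.57015726, 0.0473871 , 0.1025    ]]), array([[0.57591965, 0.03711804, 0.1201858 ]]))
spout (array([309.8071066 , 195.60913706]), array([[0.66368153, 0.0449036 , 0.0718    ]]))
```

View pics/placed.png

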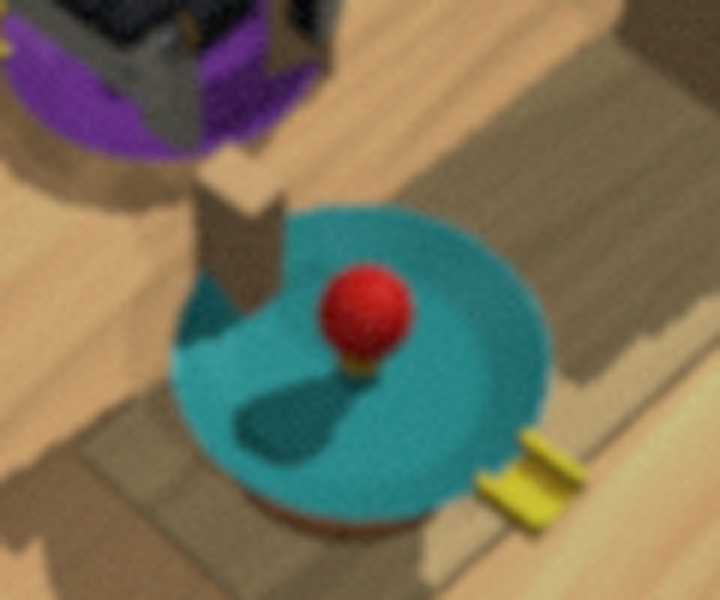

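The crop shows the ball (366,312) resting on the ring (358,365), with the dish unmoved and the handle free. I descend on the handle and grip it.

Call:
{"method": "apply_moves", "body": {
  "series": [
    {"gripper":0.3,"travel":[0,0,-0.1],"roll":0},
    {"gripper":0.3,"travel":[0,0,-0.25],"roll":0},
    {"gripper":0.3,"travel":[0,0,-0.4],"roll":0},
    {"gripper":0.3,"travel":[0,0,-0.45],"roll":0},
    {"gripper":0.3,"travel":[0,0,-0.5],"roll":0}
  ]
}}

```text
t: 10.23
tcp_pos: [0.5041, 0.0453, 0.1292]
tool_rot: [-3.142, 0.008, 0.001]
force: [-0.3, -0.2, 0.0]
finger_gap: 0.703
grasp_force: 0.0
```

Call:
{"method": "apply_moves", "body": {
  "series": [
    {"gripper":0.3,"travel":[0,0,-0.1],"roll":0},
    {"gripper":0.3,"travel":[0,0,-0.2],"roll":0},
    {"gripper":0.3,"travel":[0,0,-0.27],"roll":0},
    {"gripper":0.3,"travel":[0,0,-0.29],"roll":0},
    {"gripper":0.3,"travel":[0,0,-0.29],"roll":0}
  ]
}}

```text
t: 10.65
tcp_pos: [0.5039, 0.0453, 0.0947]
tool_rot: [3.142, -0.005, -0.001]
force: [-0.8, 0.0, 0.2]
finger_gap: 0.699
grasp_force: 0.0
```

Call:
{"method": "apply_moves", "body": {
  "series": [
    {"gripper":0.4,"travel":[0,0,0],"roll":0},
    {"gripper":0.45,"travel":[0,0,0],"roll":0},
    {"gripper":0.5,"travel":[0,0,0],"roll":0},
    {"gripper":0.55,"travel":[0,0,0],"roll":0},
    {"gripper":0.6,"travel":[0,0,0],"roll":0}
  ]
}}

```text
t: 11.07
tcp_pos: [0.5039, 0.0454, 0.0951]
tool_rot: [-3.142, 0.004, -0.001]
force: [0.6, 1.2, -0.6]
finger_gap: 0.426
grasp_force: 0.0
```

Call:
{"method": "apply_moves", "body": {
  "series": [
    {"gripper":0.63,"travel":[0,0,0],"roll":0},
    {"gripper":0.66,"travel":[0,0,0],"roll":0},
    {"gripper":0.68,"travel":[0,0,0],"roll":0},
    {"gripper":0.7,"travel":[0,0,0],"roll":0},
    {"gripper":0.71,"travel":[0,0,0],"roll":0}
  ]
}}

```text
t: 11.48
tcp_pos: [0.5038, 0.0454, 0.0948]
tool_rot: [3.142, -0.004, -0.0]
force: [0.7, 0.8, 0.4]
finger_gap: 0.293
grasp_force: 0.0
```

Call:
{"method": "apply_moves", "body": {
  "series": [
    {"gripper":0.72,"travel":[0,0,0],"roll":0},
    {"gripper":0.73,"travel":[0,0,0],"roll":0},
    {"gripper":0.74,"travel":[0,0,0],"roll":0},
    {"gripper":0.75,"travel":[0,0,0],"roll":0},
    {"gripper":0.76,"travel":[0,0,0],"roll":0}
  ]
}}

```text
t: 11.9
tcp_pos: [0.5038, 0.0453, 0.0948]
tool_rot: [3.142, -0.004, 0.0]
force: [-0.3, -0.3, 0.3]
finger_gap: 0.255
grasp_force: 30.0
```

Call:
{"method": "apply_moves", "body": {
  "series": [
    {"gripper":0.9,"travel":[0,0,0],"roll":0},
    {"gripper":1,"travel":[0,0,0.01],"roll":0},
    {"gripper":1,"travel":[0,0,0.025],"roll":0},
    {"gripper":1,"travel":[0,0,0.05],"roll":0},
    {"gripper":1,"travel":[0,0,0.08],"roll":0}
  ]
}}

```text
t: 12.32
tcp_pos: [0.5036, 0.0454, 0.1045]
tool_rot: [3.142, -0.004, -0.001]
force: [-0.4, -0.6, -2.4]
finger_gap: 0.254
grasp_force: 30.0
```

```bash
cat > chk.py <<'E'
from m import *
S,T=grab("scene"),grab("top"); s=env.sense(); M=R.from_rotvec(s["tool_rot"]).as_matrix()
lift=s["tcp_pos"][2]-.0948
print(s["t"],s["tcp_pos"],s["force"],s["moment"],s["finger_gap"],s["grasp_force"],"yaw",np.degrees(np.arctan2(M[1,0],M[0,0])),"lift",lift)
for f,n in((S,"S"),(T,"T")):
    c=tuple(int(v) for v in f["px"]) if "px" in f else None
    def proj(p):
        q=(np.array(p)-f["C"])@f["R"]; a=q[:2]/q[2]; a=a*(1+f["k1"]*(a@a)); return tuple(int(v) for v in a*[f["fx"],f["fy"]]+[f["cx"],f["cy"]])
    y=np.arctan2(M[1,0],M[0,0]); d=np.array([np.cos(y),np.sin(y),0]); g=s["tcp_pos"]*[1,1,0]
    ctr=g+.0681*d+[0,0,.1025+lift]; sp=g+(.0681+.0925)*d+[0,0,.0718+lift]
    b=blob(f,(0,150,60),(6,255,255),proj(ctr),14); k=blob(f,(20,110,60),(34,255,255),proj(sp),16)
    print(n,"exp ball",ctr,b and (b[1],plane(f,b[0],ctr[2])[0]),"exp spout",sp,k and (k[1],plane(f,k[0],sp[2])[0]))
    t=mask(f,(84,120,40),(100,255,255))>0
    f["b"],f["k"]=b,k
if S["b"] and T["b"]: print("ball tri",tri(S,S["b"][0],T,T["b"][0]))
if S["k"] and T["k"]: print("spout tri",tri(S,S["k"][0],T,T["k"][0]))
E
python3 chk.py
```

```text
12.4167 [0.50409076 0.04535356 0.1050306 ] [ 0.35984438 -0.42653927 -3.18552278] [-0.01132219  0.10281752  0.00243822] 0.25104291119704025 29.98359739780426 yaw -0.13552118721849254 lift 0.01023059901127274
S exp ball [0.57219057 0.04519248 0.1127306 ] (array([275, 157,  14,  15, 161], dtype=int32), array([0.57002599, 0.04649912, 0.1127306 ])) exp spout [0.66469031 0.04497369 0.0820306 ] (array([301, 185,  19,  17, 202], dtype=int32), array([0.66354136, 0.04482881, 0.0820306 ]))
T exp ball [0.57219057 0.04519248 0.1127306 ] None exp spout [0.66469031 0.04497369 0.0820306 ] (array([211, 163,  12,  11, 103], dtype=int32), array([0.66391691, 0.0449641 , 0.0820306 ]))
spout tri (array([0.66372108, 0.04481679, 0.08231011]), np.float64(0.0003456209073127161))
```

Lifted 10 mm. The spout rose by the same amount, so the dish is level. I continue the lift.

Call:
{"method": "apply_moves", "body": {
  "series": [
    {"gripper":1,"travel":[0,0,0.02],"roll":0},
    {"gripper":1,"travel":[0,0,0.06],"roll":0},
    {"gripper":1,"travel":[0,0,0.12],"roll":0},
    {"gripper":1,"travel":[0,0,0.18],"roll":0},
    {"gripper":1,"travel":[0,0,0.24],"roll":0}
  ]
}}

```text
t: 12.83
tcp_pos: [0.5039, 0.0453, 0.1342]
tool_rot: [-3.142, 0.004, -0.001]
force: [-0.1, -0.1, -1.7]
finger_gap: 0.258
grasp_force: 30.0
```

Call:
{"method": "apply_moves", "body": {
  "series": [
    {"gripper":1,"travel":[0,0,0.06],"roll":0},
    {"gripper":1,"travel":[0,0,0.12],"roll":0},
    {"gripper":1,"travel":[0,0,0.18],"roll":0},
    {"gripper":1,"travel":[0,0,0.23],"roll":0},
    {"gripper":1,"travel":[0,0,0.26],"roll":0}
  ]
}}

```text
t: 13.25
tcp_pos: [0.5041, 0.0453, 0.1654]
tool_rot: [3.142, -0.004, 0.002]
force: [0.9, -0.3, -1.8]
finger_gap: 0.256
grasp_force: 30.0
```

Call:
{"method": "apply_moves", "body": {
  "series": [
    {"gripper":1,"travel":[0,0,0.015],"roll":0},
    {"gripper":1,"travel":[0,0,0.02],"roll":0},
    {"gripper":1,"travel":[0,0,0.02],"roll":0},
    {"gripper":1,"travel":[0,0,0.02],"roll":0},
    {"gripper":1,"travel":[0,0,0.02],"roll":0}
  ]
}}

```text
t: 13.67
tcp_pos: [0.5036, 0.0453, 0.1665]
tool_rot: [3.142, -0.004, -0.001]
force: [0.2, -0.1, -2.8]
finger_gap: 0.258
grasp_force: 30.0
```

```bash
python3 chk.py; python3 - <<'E'
import numpy as np
# rows: start psi per call, incremental arc of TCP about dish centre, r=.0681+..., units of 120 mm
r=.068; inc=[[1,3,6,9.5,13],[4,8,12,16,20],[4,8,12,16,20],[4,8,12,16,20],[3.5,6.5,9,11,12.4]]; a=0
for c in inc:
    for d in c:
        t0,t=np.radians(a),np.radians(a+d); print([round(float(v),3) for v in (-r*(np.cos(t)-np.cos(t0))/.12,-r*(np.sin(t)-np.sin(t0))/.12)],round(d/360,4))
    a+=c[-1]; print("end",a)
E
```

```text
13.7667 [0.50367345 0.04534061 0.16654427] [ 0.02281188  0.66724379 -3.10053432] [ 0.04933279  0.10571429 -0.01401516] 0.25564194918841016 29.983592927455902 yaw -0.13481947293539415 lift 0.07174427196958627
S exp ball [0.57177326 0.04518037 0.17424427] (array([276, 141,  16,  15, 178], dtype=int32), array([0.56992646, 0.04772659, 0.17424427])) exp spout [0.664273   0.04496271 0.14354427] (array([304, 170,  21,  19, 240], dtype=int32), array([0.66380581, 0.04528811, 0.14354427]))
T exp ball [0.57177326 0.04518037 0.17424427] None exp spout [0.664273   0.04496271 0.14354427] (array([209, 158,  13,  11, 111], dtype=int32), array([0.6628749 , 0.04533727, 0.14354427]))
spout tri (array([0.66334687, 0.04562548, 0.14259105]), np.float64(0.0005895501674547893))
[0.0, -0.01] 0.0028
[0.001, -0.03] 0.0083
[0.003, -0.059] 0.0167
[0.008, -0.094] 0.0264
[0.015, -0.127] 0.0361
end 13
[0.01, -0.038] 0.0111
[0.023, -0.076] 0.0222
[0.039, -0.112] 0.0333
[0.057, -0.147] 0.0444
[0.077, -0.181] 0.0556
end 33
[0.023, -0.032] 0.0111
[0.048, -0.063] 0.0222
[0.075, -0.092] 0.0333
[0.103, -0.119] 0.0444
[0.134, -0.144] 0.0556
end 53
[0.032, -0.023] 0.0111
[0.066, -0.043] 0.0222
[0.102, -0.061] 0.0333
[0.138, -0.076] 0.0444
[0.175, -0.089] 0.0556
end 73
[0.033, -0.009] 0.0097
[0.062, -0.015] 0.0181
[0.087, -0.019] 0.025
[0.106, -0.022] 0.0306
[0.12, -0.023] 0.0344
end 85.4
```

Call:
{"method": "apply_moves", "body": {
  "series": [
    {"gripper":1,"travel":[0,-0.01,0],"roll":0.0028},
    {"gripper":1,"travel":[0.001,-0.03,0],"roll":0.0083},
    {"gripper":1,"travel":[0.003,-0.059,0],"roll":0.0167},
    {"gripper":1,"travel":[0.008,-0.094,0],"roll":0.0264},
    {"gripper":1,"travel":[0.015,-0.127,0],"roll":0.0361}
  ]
}}

```text
t: 14.18
tcp_pos: [0.5056, 0.0298, 0.1667]
tool_rot: [3.121, 0.358, -0.0]
force: [-0.0, -0.3, -2.9]
finger_gap: 0.258
grasp_force: 30.0
```

Call:
{"method": "apply_moves", "body": {
  "series": [
    {"gripper":1,"travel":[0.01,-0.038,0],"roll":0.0111},
    {"gripper":1,"travel":[0.023,-0.076,0],"roll":0.0222},
    {"gripper":1,"travel":[0.039,-0.112,0],"roll":0.0333},
    {"gripper":1,"travel":[0.057,-0.147,0],"roll":0.0444},
    {"gripper":1,"travel":[0.077,-0.181,0],"roll":0.0556}
  ]
}}

```text
t: 14.6
tcp_pos: [0.5149, 0.0081, 0.1667]
tool_rot: [3.011, 0.896, -0.0]
force: [-0.2, 0.9, -3.3]
finger_gap: 0.254
grasp_force: 30.0
```

Call:
{"method": "apply_moves", "body": {
  "series": [
    {"gripper":1,"travel":[0.023,-0.032,0],"roll":0.0111},
    {"gripper":1,"travel":[0.048,-0.063,0],"roll":0.0222},
    {"gripper":1,"travel":[0.075,-0.092,0],"roll":0.0333},
    {"gripper":1,"travel":[0.103,-0.119,0],"roll":0.0444},
    {"gripper":1,"travel":[0.134,-0.144,0],"roll":0.0556}
  ]
}}

```text
t: 15.02
tcp_pos: [0.531, -0.0092, 0.1667]
tool_rot: [2.81, 1.405, -0.0]
force: [-0.2, -0.1, -2.1]
finger_gap: 0.256
grasp_force: 30.0
```

Call:
{"method": "apply_moves", "body": {
  "series": [
    {"gripper":1,"travel":[0.032,-0.023,0],"roll":0.0111},
    {"gripper":1,"travel":[0.066,-0.043,0],"roll":0.0222},
    {"gripper":1,"travel":[0.102,-0.061,0],"roll":0.0333},
    {"gripper":1,"travel":[0.138,-0.076,0],"roll":0.0444},
    {"gripper":1,"travel":[0.175,-0.089,0],"roll":0.0556}
  ]
}}

```text
t: 15.43
tcp_pos: [0.5521, -0.0199, 0.1667]
tool_rot: [2.523, 1.872, -0.0]
force: [1.0, 0.4, -1.8]
finger_gap: 0.258
grasp_force: 30.0
```

Call:
{"method": "apply_moves", "body": {
  "series": [
    {"gripper":1,"travel":[0.033,-0.009,0],"roll":0.0097},
    {"gripper":1,"travel":[0.062,-0.015,0],"roll":0.0181},
    {"gripper":1,"travel":[0.087,-0.019,0],"roll":0.025},
    {"gripper":1,"travel":[0.106,-0.022,0],"roll":0.0306},
    {"gripper":1,"travel":[0.12,-0.023,0],"roll":0.0344}
  ]
}}

```text
t: 15.85
tcp_pos: [0.5665, -0.0225, 0.1667]
tool_rot: [2.308, 2.131, -0.0]
force: [-0.1, 1.1, -2.7]
finger_gap: 0.257
grasp_force: 30.0
```

```bash
cat >> chk.py <<'E'
zr=.074+lift
for f,n in((S,"S"),(T,"T")):
    b=blob(f,(84,120,40),(100,255,255),(283,150) if n=="S" else (212,196),60)
    if b:
        cn=max(cv2.findContours(b[2].astype(np.uint8),0,1)[0],key=cv2.contourArea); p=plane(f,cv2.convexHull(cn)[:,0].astype(float),zr)
        x=np.linalg.lstsq(np.c_[2*p[:,:2],np.ones(len(p))],(p[:,:2]**2).sum(1),rcond=None)[0]; print(n,"rim",x[:2],np.sqrt(x[2]+x[0]**2+x[1]**2))
x,y=283,140; c=np.hstack([S["frame"][y-60:y+60,x-60:x+100],T["frame"][130:250,100:260]]); cv2.imwrite("pics/turn.png",cv2.resize(c[:,:,::-1],(800,300),interpolation=2))
E
python3 chk.py
```

```text
15.95 [ 0.56644192 -0.02244191  0.1666791 ] [ 0.47291507 -0.11337417 -2.1386819 ] [-0.17435498 -0.14065943 -0.04872621] 0.25270794641987243 29.983245134353638 yaw 85.33669661467157 lift 0.07187910245418236
S exp ball [0.57197846 0.04543266 0.1743791 ] (array([281, 146,   8,   6,  19], dtype=int32), array([0.57384326, 0.04892624, 0.1743791 ])) exp spout [0.57949873 0.13762645 0.1436791 ] (array([300, 128,  21,  16, 167], dtype=int32), array([0.58055984, 0.13895481, 0.1436791 ]))
T exp ball [0.57197846 0.04543266 0.1743791 ] (array([213, 188,   6,   2,   6], dtype=int32), array([0.58080508, 0.03849168, 0.1743791 ])) exp spout [0.57949873 0.13762645 0.1436791 ] (array([176, 185,  13,  13, 130], dtype=int32), array([0.58011672, 0.13643882, 0.1436791 ]))
ball tri (array([0.57913967, 0.03867143, 0.18798118]), np.float64(0.0031937195678753156))
spout tri (array([0.58057733, 0.13696636, 0.14510715]), np.float64(0.002050181714793282))
S rim [0.57978169 0.04471597] 0.07098937241479374
T rim [0.57403864 0.05303257] 0.06869839458259737
```

View pics/turn.png

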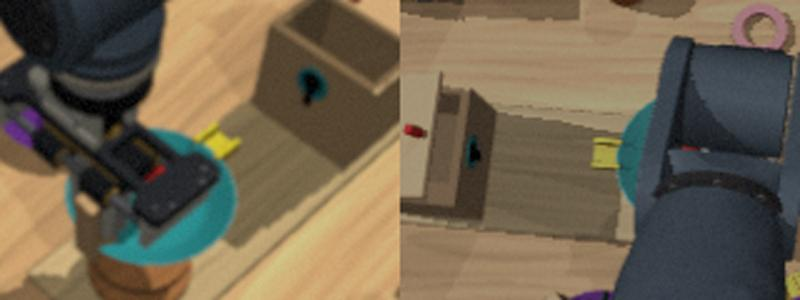

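The crops show the dish held over the stand, the ball still on the seat, and the spout (left crop 218,140; right crop 605,152) aimed nearly at the keyhole. Dish yaw is about 85.4° against 86.2° wanted, so I trim it by 0.9° and hold still.

Call:
{"method": "apply_moves", "body": {
  "series": [
    {"gripper":1,"travel":[0.002,0,0],"roll":0.0006},
    {"gripper":1,"travel":[0.005,0,0],"roll":0.0013},
    {"gripper":1,"travel":[0.007,0,0],"roll":0.002},
    {"gripper":1,"travel":[0.009,0,0],"roll":0.0025},
    {"gripper":1,"travel":[0.009,0,0],"roll":0.0025}
  ]
}}

```text
t: 16.37
tcp_pos: [0.5674, -0.0223, 0.1668]
tool_rot: [2.294, 2.147, 0.0]
force: [-0.6, -0.1, -2.7]
finger_gap: 0.256
grasp_force: 30.0
```

Call:
{"method": "apply_moves", "body": {
  "series": [
    {"gripper":1,"travel":[0,0,0],"roll":0},
    {"gripper":1,"travel":[0,0,0],"roll":0},
    {"gripper":1,"travel":[0,0,0],"roll":0},
    {"gripper":1,"travel":[0,0,0],"roll":0},
    {"gripper":1,"travel":[0,0,0],"roll":0}
  ]
}}

```text
t: 16.78
tcp_pos: [0.5674, -0.0223, 0.1668]
tool_rot: [-2.294, -2.146, 0.0]
force: [-0.0, -0.4, -2.6]
finger_gap: 0.255
grasp_force: 30.0
```

```bash
python3 chk.py; python3 - <<'E'
from m import *
S,T=grab("scene"),grab("top")
for f,c,r in((S,(347,114),12),(T,(129,190),8)):
    b=blob(f,(0,0,0),(180,255,45),c,r); print("keyhole",plane(f,b[0],.1))
# board long edges near the stand, by hand-picked gradients in the top view, as a check of the stand's x
g=cv2.cvtColor(T["frame"],cv2.COLOR_RGB2GRAY)
for l in cv2.HoughLinesP(cv2.Canny(g[150:245,120:260],30,80),1,np.pi/360,18,minLineLength=28,maxLineGap=6)[:,0]:
    p=plane(T,l.reshape(2,2)+[120,150],.012); d=p[1]-p[0]; a=np.degrees(np.arctan2(d[1],d[0]))%180
    if 70<a<105: print(l+[120,150,120,150],p[:,:2].round(3).tolist(),round(a,1))
E
```

```text
16.8833 [ 0.56738376 -0.0223285   0.16677749] [ 0.77548562  0.24977011 -2.05953859] [-0.14578695 -0.02715802  0.0218194 ] 0.2593145698097844 29.983616173267365 yaw 86.19116042348789 lift 0.0719774884390029
S exp ball [0.57190749 0.04562108 0.17447749] (array([282, 146,   8,   7,  23], dtype=int32), array([0.57498744, 0.04873045, 0.17447749])) exp spout [0.57805207 0.13791677 0.14377749] (array([300, 128,  20,  15, 161], dtype=int32), array([0.57932527, 0.13977586, 0.14377749]))
T exp ball [0.57190749 0.04562108 0.17447749] (array([214, 188,   1,   1,   1], dtype=int32), array([0.58307456, 0.04265377, 0.17447749])) exp spout [0.57805207 0.13791677 0.14377749] (array([176, 185,  13,  14, 131], dtype=int32), array([0.57939154, 0.13670998, 0.14377749]))
ball tri (array([0.58045107, 0.04146857, 0.1860788 ]), np.float64(0.0007175239861675655))
spout tri (array([0.57969884, 0.13711667, 0.14606058]), np.float64(0.002088923346083768))
S rim [0.57990543 0.04492162] 0.07111904363127797
T rim [0.57348126 0.05010082] 0.07139687025228071
keyhole [[0.58979507 0.29720058 0.1       ]]
keyhole [[0.58843682 0.29785155 0.1       ]]
[124 169 200 175] [[0.676, 0.345], [0.658, 0.101]] 85.9
[144 176 190 182] [[0.653, 0.279], [0.635, 0.132]] 83.0
[207 202 259 212] [[0.572, 0.076], [0.542, -0.086]] 79.6
[148 223 191 228] [[0.504, 0.258], [0.49, 0.124]] 84.1
[164 174 200 178] [[0.66, 0.215], [0.648, 0.1]] 84.0
[133 231 163 230] [[0.478, 0.304], [0.482, 0.21]] 92.7
[221 204 259 210] [[0.566, 0.032], [0.548, -0.086]] 81.5
[125 234 164 234] [[0.468, 0.329], [0.47, 0.207]] 90.9
[143 221 188 225] [[0.51, 0.274], [0.499, 0.133]] 85.7
[127 221 172 226] [[0.509, 0.325], [0.495, 0.183]] 84.5
[157 177 189 183] [[0.65, 0.237], [0.632, 0.135]] 79.8
```

```bash
python3 -c "
from station import order; print(order.close_job())"
```

```text
the job is handed in; nothing more can be done
None
```

I handed the job in with the ball on the dish's seat and the dish held level and still about 72 mm above its stand; the spout points within about half a degree of the keyhole by my measurement, and no verdict was shown.

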